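# Reset the hotplate timer and switch off its isolator

## Task

The worktop hotplate has been left running. Push the white fin of its black timer dial anticlockwise (seen from above) all the way back to the zero stop at the red mark, and keep it pressed against the stop for a second, firmly but without forcing it; then flip the red isolator paddle over so that it leans towards the green bar (off). Never lean hard on the dial or paddle (stay under about 25 N), and leave the pan, salt pot, caddy, cup and bowl where they stand.

Things in the scene. Friction and masses are not known exactly. Their poses are not given: they have to be found in the camera images.
- cooker: White worktop hotplate, fixed: 320 mm (x) by 300 mm (y), top face 70 mm above its origin; origin under its centre, x points from its front (dial) to its rear (plate). The dial's axis is at x = -102, y = 0. Centred at x = 65, y = 0 is a 160 mm cold hot plate standing 12 mm above the top face, with the pan on it.
- dial (a joint): Angle of the timer dial (rad). 0 = solid zero stop, fin pointing to the red mark on the hotplate's front (its -x); grows clockwise seen from above, up to 5.0. Friction only, about 0.08 N m (2.5 N at the fin's middle); it stays where it is left. To count as pressed home the fingers must push it with more than 4 N for half a second at the stop.
- dial_axis (a point): Point on the dial's vertical axis at the height of the fin's top, 110 mm above the worktop. The dial is a black disc 92 mm across, its face 86 mm above the worktop, carrying one upright white fin.
- dial_fin (a point): Point on top of the fin, on its middle line, 32 mm from the axis, 110 mm above the worktop. The white fin (red line on top) lies along a radius, from 12 to 46 mm from the axis, is 10 mm thick and rises 24 mm above the dial's face. The direction from dial_axis to here is the fin's direction.
- isolator: White isolator switch box, fixed to the worktop, to the left or the right of the hotplate: 95 mm (x) by 85 mm (y) by 45 mm high, origin under its centre. On top, a red bar at its +x edge (on) and a green bar at its -x edge (off).
- paddle (a joint): Angle of the isolator's paddle (rad): 0 = on, leaning 0.55 rad from upright to the box's +x (red bar, away from the robot); 1.1 = off, leaning 0.55 rad to its -x (green bar). Hinge along the box's y, 42 mm above the worktop, over the box's centre. Over-centre spring: resists with up to about 4 N at the tip, past upright (0.55) it snaps to the other end and stays.
- paddle_tip (a point): Middle of the top end of the red paddle, 60 mm from the hinge (93 mm above the worktop when on or off). The paddle is a flat blade 34 mm wide (box's y), 12 mm thick.
- pan: Steel frying pan, 168 mm across, 45 mm high, on the hot plate, with a black handle 200 mm from its centre along its x. Origin under its centre. Leave it.
- salt: White salt pot with steel cap, 38 mm across, 55 mm high, standing on the hotplate beside the dial. Origin under its centre. Leave it.
- caddy: Dark steel caddy, 84 mm across, 120 mm high, on the worktop on the other side of the hotplate from the isolator. Origin under its centre. Leave it.
- cup: White cup, 72 mm across, 85 mm high, about 170 mm behind the isolator (its +x). Origin under its centre. Leave it.
- bowl: Blue bowl, 110 mm across, 45 mm high. Origin under its centre. Leave it.
There are look-alikes about, which are no part of the job. Leave any yellow look-alike of the isolator alone.

How it is judged (in metres and radians):
On the way, in this order (a step that is already met when the one before it is completed fails the run):
1. the dial is at its zero stop (within 0.05 rad) and the fingers press it there with more than 4 N for half a second (value of joint dial below 0.05 rad and contact force between the fingers and dial above 4 N), for 0.5 s.
2. the isolator paddle has been flipped to off (value of joint paddle above 1 rad), for 0.2 s.
At the end, for the whole second after the job is handed in: The dial is at its zero stop (within 0.05 rad), the paddle lies at off (beyond 1.0 of 1.1 rad) and is still, and pan, salt pot, caddy, cup and bowl stand within 30 mm of where they started (value of joint dial below 0.05 rad and value of joint paddle above 1 rad and velocity of joint paddle between -0.05 and 0.05 rad/s and distance of each of pan, salt, caddy, cup, bowl from where it was at the start of the episode below 0.03 m); the robot touches nothing.
It fails at once if more than 25 N on the dial or fin (contact force between anything else and dial above 25 N).
It fails at once if more than 25 N on the paddle (contact force between anything else and paddle above 25 N).
It fails at once if the pan, salt pot, caddy, cup or bowl is shifted by more than 30 mm or tipped (distance of any of pan, salt, caddy, cup, bowl from where it was at the start of the episode above 0.03 m or angle between any of pan, salt, caddy, cup, bowl's own z axis and vertical above 0.35 rad).
It also fails if it takes over 56 s, if anything falls off the work surface, if the arm or the gripper's body presses on something with over 40 N, if the wrist force passes 120 N, or if a joint passes its speed limit or range.

## Robot

A 6-joint arm with a two-finger parallel gripper is mounted at the origin on the work surface. World frame = base frame: x ahead of the robot, y to its left, z up, the work surface at z = 0. Lengths are in mm, angles in rad, forces in N, time in s.
With the tool pointing down it reaches from about 300 to 775 mm from the base axis. Payload 14.6 kg.
Tool frame: the origin (TCP) lies on the centre line of the jaws, within the pads' length; the fingertips stand 19 mm ahead of it and the grasp point (between the pads) is the TCP (bot.tip_reach is the distance from the TCP to the fingertips, in mm); z points along the fingers, y is the line along which they close (so a half turn about z gives the same grasp; the last joint's range is limited). The gripper opens to 85 mm and grips with 20 to 120 N. Pads are 22 mm wide; open, the fingers measure 114 mm over their backs; the gripper's body (76 mm by 85 mm) begins 54 mm behind the grasp point. The pads swing forward as they close: fully open they stand 13 mm farther back than shut.
Start: joints at [1.041, 0.3, 1.521, -0, 1.321, -0.067], TCP at [245.546, 492.135, 250.281] pointing down, gripper open.
Joint ranges: [-3.03, 3.03], [-0.79, 2.21], [0.23, 2.52], [-1.04, 4.18], [0, 3.07], [-2.55, 2.55]. Speed limits (rad/s): [2.22, 2.22, 2.57, 3.14, 3.14, 3.14].

## Interface

Orientations are given as a unit quaternion [w, x, y, z].
In Python, from rig import bot gives the robot as it stands. Calls block until the motion is done:
- bot.move_to(position, orientation): joint-space move of the TCP to a pose.
- bot.servo_line(position, attitude=None, speed=150, until_force=None): straight line of the TCP; attitude=None keeps the orientation; speed is the mean speed in mm/s. With until_force (N) it stops when the force on the tool has changed by that much, and returns True; else False.
- bot.move_joints(angles): joint-space move.
- bot.move_gripper(opening, grip_force=None): finger opening in mm; grip_force is the grip in N (None keeps the last); returns when the fingers have stopped.
- bot.dwell(seconds).
- bot.ik(position, orientation): joint angles nearest the present ones, or None.
- bot.read_state(): the state.
- bot.read_camera(name): name is "scene" or "top" or "wrist"; returns a dict with "image" (400x640x3 uint8, blue, green, red), "depth" (400x640 float32, mm along the optical axis (not along the pixel's ray), 0 where there is no reading), "fovy" (degrees; the focal length in pixels is half the picture's height over the tangent of half this angle, whatever the lens; pixels are square), "cx", "cy" (the principal point, pixels), "eye" and "attitude" of the camera in the world; the wrist camera has in their place "mount" (4x4, takes a point from camera to tool coordinates, whose origin is the TCP and whose axes are the flange's). Camera axes: x right, y down, z forward; pixel columns grow to the right and rows downward; lengths in mm; the calibration is good to about 2 mm. A picture is of the moment at which its call begins: read the wrist's pose just before it.
A pose or a line that the arm cannot do raises bot.MotionError and nothing moves.
- bot.finish_job(): hands the job in; it is judged then, once.
The state is a dict: "clock": time; "joint_positions": joint angles; "qvel": joint speeds; "effort": joint torques, N m; "ee_pos": TCP position; "tool_rot": TCP orientation; "ft_force": force on the tool from outside, world axes, zero at the start; "moment": the same for the moment, N m; "grip_width": finger opening in mm; "grip_force": force on a finger pad.
Only numpy, scipy, OpenCV 4.12 (cv2) and the standard library are available. Lean on these libraries where they do the work, as an engineer would, in place of code of your own. Each camera call takes 0.05 s, during which the arm holds its last target. There are 200 camera calls.

## Working session

There is one attempt and no reset: what is moved stays moved. The work goes in short steps, each a Python script; the robot and the scene stay as the last script left them, time stands still between calls to the robot, and variables do not carry over. Pictures are saved under pics/ and viewed, at most 10 in all, crops included, and the job is handed in when it is done.

```bash
mkdir -p pics; cat > h.py <<'E'
import numpy as np, cv2
from scipy.spatial.transform import Rotation as R
from rig import bot
def rot(q): return R.from_quat([q[1],q[2],q[3],q[0]]).as_matrix()
def cloud(c, T=None):
    """world xyz for each pixel; T=(R,t) camera pose"""
    h,w=c["depth"].shape; f=h/2/np.tan(np.radians(c["fovy"])/2)
    u,v=np.meshgrid(np.arange(w),np.arange(h)); d=c["depth"]
    P=np.stack([(u-c["cx"])/f*d,(v-c["cy"])/f*d,d],-1)
    if T is None: T=(rot(c["attitude"]),np.array(c["eye"]))
    return P@T[0].T+T[1]
E
python3 - <<'E'
from h import *
for n in("top","scene"):
    c=bot.read_camera(n); cv2.imwrite(f"pics/{n}.png",c["image"]); np.save(n,cloud(c)); 
    print(n,c["fovy"],c["eye"],c["attitude"],c["cx"],c["cy"])
print(bot.read_state())
E
```

```text
top 55.20874858817646 [ 424.37825865   -3.08003875 1220.24152937] [ 0.01818197 -0.70189707  0.71169175 -0.02246725] 318.84961343869406 200.60050193401995
scene 56.09584502386113 [1299.90214751   65.67556365  709.58394285] [-0.29640509  0.61813907  0.65295494 -0.32202169] 322.17986892744227 199.95735609626848
{'clock': 0.1, 'joint_positions': array([ 1.04141234e+00,  3.00421792e-01,  1.52149542e+00, -1.61558151e-05,
        1.32069569e+00, -6.65842448e-02]), 'qvel': array([ 0.00108577, -0.00233438, -0.00135351,  0.00037763, -0.00322158,
        0.0004128 ]), 'effort': array([ 2.77140884e-03, -5.44375348e+01, -3.62369263e+01,  2.70649133e-05,
        3.00461914e-03, -9.54912889e-05]), 'ee_pos': array([245.45734667, 491.98878973, 249.78458932]), 'tool_rot': array([-1.42288423e-04,  2.29338329e-01,  9.73346634e-01, -4.89940165e-04]), 'ft_force': array([-0.7337608 , -0.04974267, -0.24744907]), 'moment': array([-0.01254175,  0.02348636,  0.0125838 ]), 'grip_force': 0.0, 'grip_width': 85.37750126857179}
```

View pics/top.png

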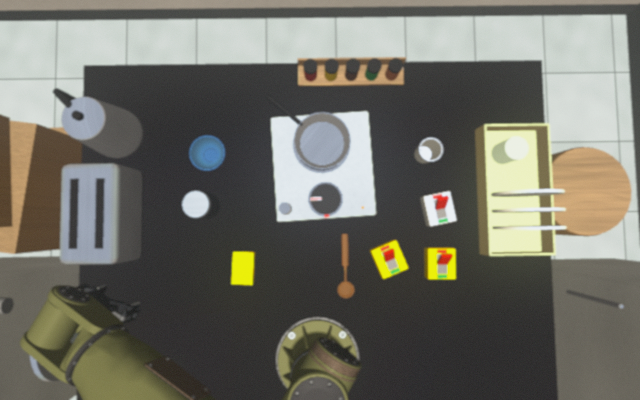

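View pics/scene.png

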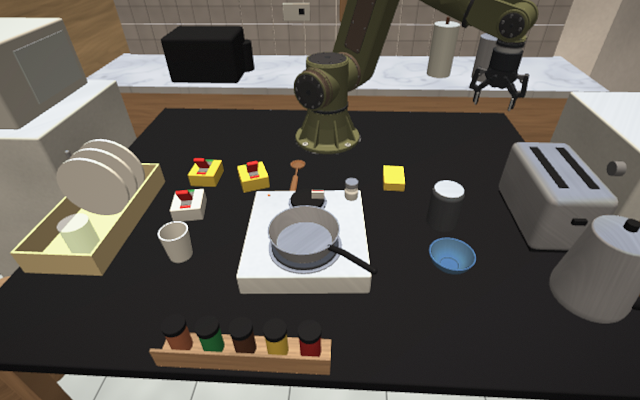

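The white isolator is at top px (439,208). The look-alikes at (390,259) and (441,264) are yellow, so the white one is the target. The dial is at (325,198), with its fin pointing left towards (315,198). I'll confirm these with an enlarged crop and get rough positions.

```bash
python3 - <<'E'
from h import *
P=np.load("top.npy"); im=cv2.imread("pics/top.png")
cv2.imwrite("pics/crop.png",cv2.resize(im[95:285,260:470],None,fx=3.1,fy=3.1,interpolation=cv2.INTER_CUBIC))
for u,v in[(300,185),(325,198),(316,198),(330,203),(285,208),(439,208),(441,200),(437,218),(430,150),(322,140),(326,216)]: print((u,v),P[v,u].round())
# hotplate outline
b=((P[...,2]>60)&(P[...,2]<82)).astype(np.uint8); b[:, :250]=0; b[:,400:]=0
m=cv2.inRange(cv2.cvtColor(im,cv2.COLOR_BGR2HSV),(0,0,150),(180,60,255))&(b*255)
ys,xs=np.nonzero(m); r=cv2.minAreaRect(P[ys,xs,:2].astype(np.float32)); print("cooker",r)
# black dial disc
hsv=cv2.cvtColor(im,cv2.COLOR_BGR2HSV)
d=(np.abs(P[...,2]-86)<12)&(hsv[...,2]<80); d[:, :300]=0;d[:,350:]=0;d[:180]=0;d[218:]=0
ys,xs=np.nonzero(d);print("dial",cv2.minEnclosingCircle(P[ys,xs,:2].astype(np.float32)))
w=np.zeros_like(d);w[180:218,300:350]=1
red=(hsv[...,1]>90)&((hsv[...,0]<12)|(hsv[...,0]>168))
for y,x in zip(*np.nonzero(red&w)): print(x,y,P[y,x].round(),hsv[y,x])
s=np.zeros_like(d);s[190:228,420:460]=1
q=P[s&red]; print("paddle red",q[q[:,2]>80].round())
b2=s&(P[...,2]>35)&(P[...,2]<52);print("iso",cv2.minAreaRect(P[b2][:,:2].astype(np.float32)))
E
```

```text
(300, 185) [538.  46.  73.]
(325, 198) [497. -29.  85.]
(316, 198) [496.  -2. 109.]
(330, 203) [482. -43.  85.]
(285, 208) [467.  87. 125.]
(439, 208) [ 464. -378.   51.]
(441, 200) [ 486. -372.   92.]
(437, 218) [ 433. -373.   46.]
(430, 150) [ 652. -369.    8.]
(322, 140) [672. -22.  83.]
(326, 216) [444. -31.  77.]
cooker ((598.2081298828125, -22.648513793945312), (320.3322448730469, 299.6383056640625), 3.204897403717041)
dial ((461.2106018066406, -46.08818435668945), 9.999999747378752e-05)
325 214 [450. -28.  69.] [  0 121 183]
326 214 [450. -31.  74.] [  1 137 188]
327 214 [450. -34.  74.] [  1 131 189]
328 214 [450. -37.  74.] [179  98 184]
324 215 [447. -25.  72.] [177  94 209]
325 215 [447. -28.  71.] [  0 139 228]
326 215 [447. -31.  78.] [  1 160 229]
327 215 [447. -34.  77.] [  1 148 229]
328 215 [447. -37.  74.] [  0 113 222]
325 216 [444. -28.  80.] [  1 110 235]
326 216 [444. -31.  77.] [  2 122 237]
327 216 [444. -34.  75.] [  2 111 236]
paddle red [[ 498. -373.   90.]
 [ 498. -376.   90.]
 [ 498. -385.   90.]
 [ 498. -387.   91.]
 [ 495. -361.   90.]
 [ 495. -364.   9
[... 711 characters left out ...]
  93.]
 [ 486. -369.   90.]
 [ 486. -372.   92.]
 [ 486. -376.   90.]
 [ 486. -379.   89.]
 [ 486. -382.   89.]
 [ 486. -386.   85.]
 [ 486. -390.   81.]
 [ 486. -392.   84.]
 [ 484. -362.   86.]
 [ 484. -365.   85.]
 [ 484. -368.   86.]
 [ 484. -372.   84.]
 [ 424.   -3. 1220.]
 [ 484. -379.   80.]
 [ 483. -380.   84.]
 [ 483. -384.   83.]
 [ 483. -387.   83.]
 [ 483. -390.   82.]
 [ 481. -362.   85.]
 [ 481. -366.   83.]
 [ 481. -369.   81.]
 [ 481. -378.   83.]
 [ 481. -381.   82.]
 [ 481. -385.   81.]
 [ 478. -366.   80.]
 [ 478. -369.   82.]
 [ 475. -363.   81.]
 [ 424.   -3. 1220.]]
iso ((463.76251220703125, -381.2768859863281), (94.79580688476562, 86.19713592529297), 11.3528413772583)
```

View pics/crop.png

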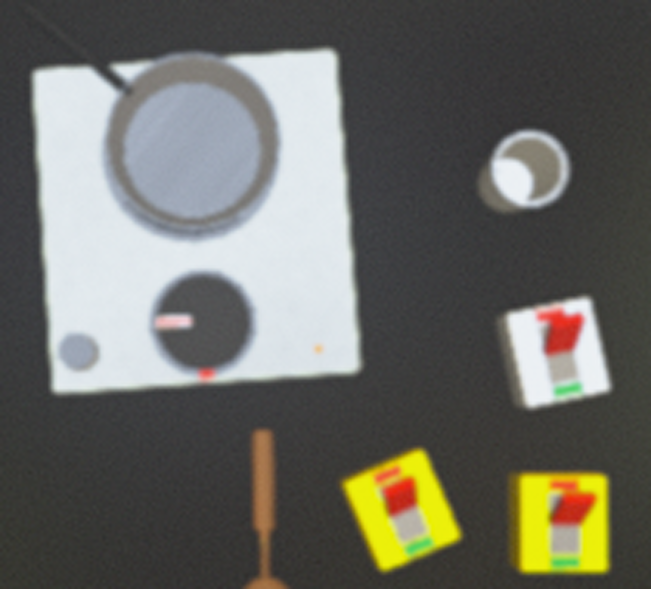

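The crop confirms it. The white isolator's paddle leans to its red bar (on), and both yellow ones are look-alikes. The fin points left, about 1.6 rad clockwise of the red mark. Next I'll close the gripper, go above the push start, and take wrist views from two places as a check.

```bash
cat >> h.py <<'E'
def q(yaw):  # tool down, tool x at yaw (deg)
    x,y,z,w=(R.from_euler('z',yaw,degrees=True)*R.from_euler('x',180,degrees=True)).as_quat(); return [w,x,y,z]
def wrist(name):
    s=bot.read_state(); c=bot.read_camera("wrist"); M=np.array(c["mount"]); Rt=rot(s["tool_rot"])
    cv2.imwrite(f"pics/{name}.png",c["image"])
    return c["image"],cloud(c,(Rt@M[:3,:3],Rt@M[:3,3]+s["ee_pos"])),M
E
python3 - <<'E'
from h import *
bot.move_gripper(0)
for i,p in enumerate([[480,20,270],[450,-30,300]]):
    bot.move_to(p,q(0))
    im,P,M=wrist(f"w{i}"); np.save(f"w{i}",P)
    print(M.round(2)); print(bot.read_state()["joint_positions"].round(2),bot.read_state()["clock"],bot.read_state()["grip_width"])
a=cv2.imread("pics/w0.png");b=cv2.imread("pics/w1.png")
cv2.imwrite("pics/ww.png",cv2.resize(np.vstack([a,b]),(480,600)))
E
```

```text
[[   0.     -0.96   -0.3    74.94]
 [   1.      0.      0.      0.65]
 [  -0.     -0.3     0.96 -123.14]
 [   0.      0.      0.      1.  ]]
[-0.03  0.13  1.68  0.    1.33  1.54] 2.825 -0.004349107505204856
[[   0.     -0.96   -0.3    74.94]
 [   1.      0.      0.      0.65]
 [  -0.     -0.3     0.96 -123.14]
 [   0.      0.      0.      1.  ]]
[-0.15  0.04  1.71  0.    1.39  1.42] 3.2417 -0.006088613600102985
```

View pics/ww.png

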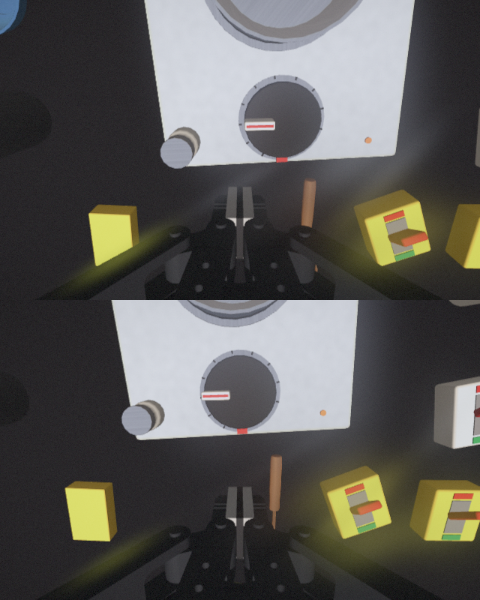

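Both wrist views show the fin pointing left: w0 from (327,168) to (365,168), and w1 at about (287,127). The red mark is below the dial. I'll measure the fin, axis and mark from both views.

```bash
python3 - <<'E'
from h import *
print(bot.read_state()["ee_pos"])
for i in(0,1):
    P=np.load(f"w{i}.npy"); im=cv2.imread(f"pics/w{i}.png"); h=cv2.cvtColor(im,cv2.COLOR_BGR2HSV)
    near=np.hypot(P[...,0]-496,P[...,1]+28)<60
    red=(h[...,1]>90)&((h[...,0]<12)|(h[...,0]>168))&near
    for n,m in(("fin",red&(P[...,2]>100)),("mark",red&(P[...,2]<95))):
        Q=P[m]; print(n,len(Q),np.median(Q,0).round(1), Q.min(0).round(1),Q.max(0).round(1))
        if n=="fin":
            l=cv2.fitLine(Q[:,:2].astype(np.float32),cv2.DIST_HUBER,0,.01,.01).ravel(); print("dir",np.degrees(np.arctan2(l[1],l[0])))
    m=near&(h[...,2]<90)&(np.abs(P[...,2]-86)<8); Q=P[m][:,:2].astype(np.float32)
    print("disc",len(Q),cv2.minEnclosingCircle(Q),np.median(P[m][:,2]))
E
```

```text
[450.07416908 -29.64874348 299.900611  ]
fin 102 [495.8  -4.5 110.2] [472.5 -36.3 108.4] [496.8  28.8 331.5]
dir -89.59334
mark 82 [445.4 -33.6  74.7] [441.8 -40.7  71. ] [447.8 -27.4  76.9]
disc 4347 ((496.77911376953125, -30.76304054260254), 45.34050369262695) 85.3639340007611
fin 93 [495.5  -2.6 110.6] [460.  -72.9 109.1] [524.7  20.1 423.8]
dir -87.45608
mark 105 [446.  -33.7  74.7] [439.2 -40.8  63.2] [452.  -27.5  83.2]
disc 3657 ((496.2291259765625, -31.164634704589844), 45.10772705078125) 85.3852196690421
```

```bash
cat >> h.py <<'E'
AX=np.array([496.4,-30.5])
def arc(th,gap,z=112):
    t=np.radians(th); u=np.array([np.cos(t),np.sin(t)]); n=np.array([-u[1],u[0]])
    return [*(AX+32*u-(16+gap)*n),z], q(th-90)
E
python3 - <<'E'
from h import *
bot.move_to(*arc(90,20,200)); p,o=arc(90,20); bot.servo_line(p,o,speed=120)
f0=np.array(bot.read_state()["ft_force"]); np.save("f0",f0)
p,o=arc(90,2);bot.servo_line(p,o,speed=40)
for th in range(94,176,4):
    p,o=arc(th,0); hit=bot.servo_line(p,o,speed=45,until_force=12)
    s=bot.read_state(); print(th,hit,(s["ft_force"]-f0).round(1),s["ee_pos"].round(1),round(s["clock"],1))
    if hit: break
E
```

```text
94 False [-0.6  0.4 -0.5] [510.2   2.6 112. ] 5.6
98 False [1.1 0.2 1. ] [508.    3.4 112. ] 5.8
102 False [1.5 0.2 0.3] [505.5   4.1 112. ] 6.1
106 False [ 2.1 -0.1 -0.1] [503.    4.6 112. ] 6.3
110 False [ 1.4 -0.4 -0.3] [500.5   5.  112. ] 6.6
114 False [ 1.  -0.5  0.2] [498.    5.2 112. ] 6.8
118 False [ 1.5  1.5 -1.2] [495.5   5.2 112. ] 7.1
122 False [ 1.9  1.  -0.8] [493.    5.1 112. ] 7.3
126 False [ 1.7  0.1 -0.3] [490.6   4.8 112. ] 7.6
130 False [0.5 0.8 0.5] [488.1   4.3 112. ] 7.8
134 False [1.  0.9 0.3] [485.7   3.6 112. ] 8.1
138 False [ 1.5  0.8 -1.1] [483.3   2.8 112. ] 8.3
142 False [0.  1.2 0.2] [481.    1.8 112. ] 8.6
146 False [ 0.7  0.8 -1. ] [478.8   0.6 112. ] 8.8
150 False [-0.1  1.5  0.1] [476.7  -0.7 112. ] 9.1
154 False [-0.6  0.3 -1.2] [474.7  -2.1 112. ] 9.3
158 False [ 1.   0.5 -0.1] [472.7  -3.7 112. ] 9.6
162 False [0.1 0.7 0.2] [470.9  -5.4 112. ] 9.8
166 False [ 0.1  0.3 -0.6] [469.3  -7.3 112. ] 10.1
170 False [0.  1.1 0. ] [467.7  -9.2 112. ] 10.3
174 False [ 0.5 -0.2  0.8] [466.3 -11.3 112. ] 10.6
```

```bash
python3 - <<'E'
from h import *
f0=np.load("f0.npy")
for th in(178,181):
    p,o=arc(th,0); bot.servo_line(p,o,speed=20,until_force=10)
def mean():
    F=[]
    for _ in range(5): bot.dwell(.03); F.append(bot.read_state()["ft_force"]-f0)
    return np.mean(F,0)
t=np.radians(183.2); n=np.array([-np.sin(t),np.cos(t),0])  # push dir
p=np.array(arc(181,0)[0])
for k in range(40):
    p=p+0.4*n; bot.servo_line(p,q(93.2),speed=8,until_force=12); F=mean(); s=bot.read_state()
    print(k,F.round(1),s["ee_pos"].round(1),round(s["clock"],1))
    if -F@n>8.5: break
for _ in range(6): bot.dwell(.2); print(mean().round(1))
print(bot.read_state()["clock"])
im,P,M=wrist("w2")
E
```

```text
0 [-1.2  2.   0.6] [464.1 -15.4 112. ] 11.5
1 [-1.8  3.   0.5] [464.1 -15.9 112. ] 11.9
2 [-1.3  2.4  0.1] [464.2 -16.3 112. ] 12.3
3 [-2.   5.3 -0. ] [464.2 -16.4 112. ] 12.8
4 [-1.7  8.6  0.5] [464.2 -16.5 112. ] 13.2
[-2.1  8.9  0.9]
[-1.8  8.8  0.1]
[-2.2  9.   0.7]
[-1.9  8.2 -0.2]
[-1.9  9.   0.6]
[-2.2  8.8  0.7]
15.375
```

View pics/w2.png

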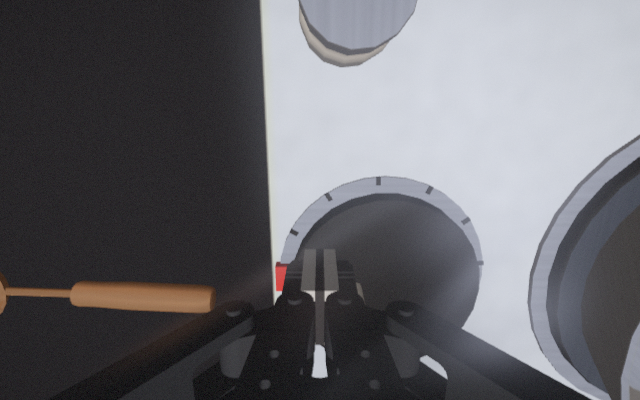

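The dial is against the stop: about 9 N held for 2 s, and the fingers and fin line up with the red mark at px (280,277). Next I'll back off, check the fin, and look at the isolator from close by.

```bash
python3 - <<'E'
from h import *
t=np.radians(183.2); n=np.array([-np.sin(t),np.cos(t),0])
p=bot.read_state()["ee_pos"]-15*n; bot.servo_line(p,q(93.2),speed=50); bot.servo_line(p+[0,0,120],speed=150)
bot.move_to([430,-30,270],q(0)); im,P,_=wrist("w3")
h=cv2.cvtColor(im,cv2.COLOR_BGR2HSV)
red=(h[...,1]>90)&((h[...,0]<12)|(h[...,0]>168))
Q=P[red&(np.hypot(P[...,0]-496,P[...,1]+30)<60)&(np.abs(P[...,2]-109)<6)]
l=cv2.fitLine(Q[:,:2].astype(np.float32),cv2.DIST_HUBER,0,.01,.01).ravel(); print("fin",Q.mean(0).round(1),np.degrees(np.arctan2(l[1],l[0])))
for i,p in enumerate([[420,-385,250],[400,-370,280]]):
    bot.move_to(p,q(11)); im2,P,_=wrist(f"i{i}"); h=cv2.cvtColor(im2,cv2.COLOR_BGR2HSV)
    red=(h[...,1]>90)&((h[...,0]<12)|(h[...,0]>168)); near=np.hypot(P[...,0]-464,P[...,1]+381)<70
    Q=P[red&near&(P[...,2]>86)&(P[...,2]<110)]; print("tip",len(Q),Q.mean(0).round(1),Q.min(0).round(1),Q.max(0).round(1))
    Q=P[near&(P[...,2]>38)&(P[...,2]<50)]; print("box",cv2.minAreaRect(Q[:,:2].astype(np.float32)))
    a=im if i==0 else a
print(bot.read_state()["clock"])
cv2.imwrite("pics/v.png",cv2.resize(np.vstack([a,cv2.imread("pics/i0.png")]),(480,600)))
E
```

```text
fin [467.8 -32.9 110.2] 3.7924657
tip 826 [ 492.1 -379.7   92. ] [ 482.1 -396.7   86. ] [ 501.3 -363.2   95.9]
box ((464.7668762207031, -385.4261779785156), (93.28487396240234, 85.22159576416016), 11.107942581176758)
tip 704 [ 491.8 -379.4   91.9] [ 482.  -396.5   86. ] [ 500.9 -362.9   96.2]
box ((464.8298034667969, -385.43035888671875), (94.41310119628906, 85.17604064941406), 11.098429679870605)
19.9833
```

View pics/v.png

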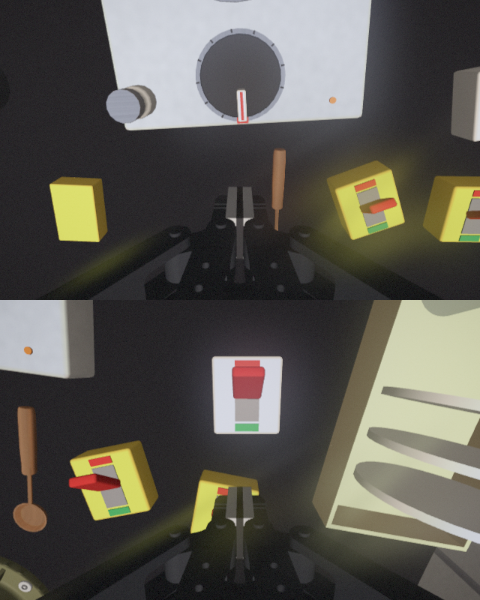

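The fin sits at the red mark (480x600 picture px (241,105)), and the paddle leans to red at px (248,382) on the white box. Next I'll flip it.

```bash
python3 - <<'E'
from h import *
a=np.radians(11.1); C=np.array([464.8,-385.4]); u=np.array([np.cos(a),np.sin(a)])
P=lambda x,z:[*(C+x*u),z]
o=q(11.1)
bot.move_to(P(62,200),o); bot.servo_line(P(62,93),speed=120)
f0=np.array(bot.read_state()["ft_force"])
for x in np.arange(54,4,-3.5):
    hit=bot.servo_line(P(x,93),speed=35,until_force=14); F=bot.read_state()["ft_force"]-f0
    print(round(x,1),hit,F.round(1))
    if hit: break
bot.dwell(.3); bot.servo_line(P(25,93),speed=100); bot.servo_line(P(25,250),speed=150)
bot.move_to([400,-370,280],q(11)); im,D,_=wrist("end")
h=cv2.cvtColor(im,cv2.COLOR_BGR2HSV); red=(h[...,1]>90)&((h[...,0]<12)|(h[...,0]>168))
Q=D[red&(np.hypot(D[...,0]-464,D[...,1]+381)<70)&(D[...,2]>86)&(D[...,2]<110)]; print("tip local x",((Q[:,:2]-C)@u).mean(),Q.mean(0),bot.read_state()["clock"])
c=bot.read_camera("top"); cv2.imwrite("pics/e.png",np.vstack([cv2.resize(im,(450,280)),cv2.resize(c["image"],(450,280))]))
E
```

```text
54.0 False [ 0.6  0.5 -0. ]
50.5 False [ 0.  -0.6 -0.2]
47.0 False [3.4 0.7 0.1]
43.5 False [5.7 2.7 2.7]
40.0 False [5.8 2.5 4.1]
36.5 False [4.8 0.  2.8]
33.0 False [3.6 0.8 2. ]
29.5 False [2.6 0.8 1.5]
26.0 False [ 1.9  1.  -0.1]
22.5 False [ 0.9 -0.1  0.1]
19.0 False [ 0.3  0.6 -0.4]
15.5 False [-0.   0.4 -0.1]
12.0 False [ 0.2  0.1 -0.3]
8.5 False [-0.6 -0.1  0.7]
5.0 False [ 1.2 -0.4 -0.6]
tip local x -27.080052621615994 [ 438.12880801 -390.11534545   91.8159288 ] 27.9167
```

View pics/e.png

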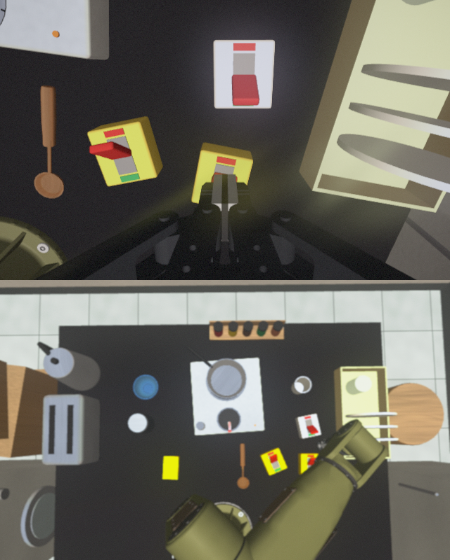

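The paddle now leans to green (wrist view px (245,90)). The dial fin is still at the red mark, nothing else has moved, and the robot is clear.

```bash
python3 -c "
from rig import bot
print(bot.finish_job())"
```

```text
the job is handed in; nothing more can be done
None
```

The job is handed in, with no verdict returned: the dial was held at its zero stop at about 9 N for about 2 s, then the isolator paddle was flipped to off, and the last camera view showed nothing else moved.

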